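# Find the sample lid that rocks and press it home

## Task

One of the five sample jars in the case was not closed properly: its lid looks like the others but rocks when you press near its edge. Press on the lids with your closed fingertips to find that one, push it down carefully until it is fully home and level, and finish with your fingertips still pressing down on that lid, so that I can see which one to tape. Only press: do not pull or lift any lid off its jar, and leave everything else on the bench where it is.

Things in the scene. Friction and masses are not known exactly. Their poses are not given: they have to be found in the camera images.
- case: Grey plastic sampling case, open, fixed on the bench, 236 (x) by 336 (y) mm, walls 90 mm high, filled with firm black foam (top 75 mm up). Origin: centre of its underside, on the bench; z up. Five white jars are held tight in the foam, each with the same grey press-on lid, at x, y in mm: a (-46, 98), b (-46, -98), c (46, 98), d (46, 0), e (46, -98); a small amber bottle at (-46, 0).
- lid_a: Lid a: grey round press-on lid, 65 mm across, 15 mm high, 11 mm pull tab at its lower edge. Origin: centre of its flat top; z is its own axis, upward. All five are alike and start level with tops 112 mm above the bench, as the jars stand a few mm higher or lower in the foam: pose does not tell the unseated lid, and it may be any of the five. A lid is only pushed on and can be pulled off.
- lid_b: Lid b, like lid a. Origin: centre of its flat top; z is its own axis, upward. A seated lid feels solid wherever it is pressed within 25 mm of its centre (it yields less than 1 mm, besides the give of the robot itself).
- lid_c: Lid c, like lid a. Origin: centre of its flat top; z is its own axis, upward. The one unseated lid rocks: pressed 15 to 22 mm off its centre, that side dips 1.5 to 3 mm under 3 to 6 N, and it springs back level when let go.
- lid_d: Lid d, like lid a. Origin: centre of its flat top; z is its own axis, upward. The unseated lid goes home when pressed in its middle with more than about 10 N (15 N to be sure): it sinks 5 mm (top then 107 mm above the bench), stops solid, no longer rocks and stays down.
- lid_e: Lid e, like lid a. Origin: centre of its flat top; z is its own axis, upward. From the side, a seated lid's skirt ends about 2 mm above its jar's shoulder, the unseated one's about 7 mm.
- amber: Small amber bottle with a black cap, 39 mm across, 105 mm tall, in the case's sixth place with its foot in a pocket; its cap reaches 135 mm above the bench. Leave it alone. Origin: centre of its underside.
- hdpe: White plastic bottle, 72 mm across, 198 mm tall, to the right of the case. Leave it alone. Origin: centre of its underside.
- syringe: Glass sampling syringe lying on the bench left of the case, 215 mm long, 42 mm wide at the flange. Leave it alone. Origin: on the bench under the middle of its barrel; x along it.
- spanner: Steel spanner, 190 mm long, lying on the bench beyond the case. Leave it alone. Origin: centre of its underside; x along it.
- tape: Roll of white sealing tape lying flat, 90 mm across, 24 mm high, right of the case. Leave it alone. Origin: centre of its underside.
- torch: Black torch lying on the bench left of the case, 138 mm long, 38 mm across. Leave it alone. Origin: on the bench under its middle; x along it.
- adapter: Brass hose adapter standing on the bench, 42 mm across, 44 mm high, to the right of the case. Leave it alone. Origin: centre of its underside.

How it is judged:
By the outcome, as a careful person would: the job done as asked, in the order asked, and still so for the second after the job is handed in, while the arm keeps its last pose, push and grip.
It also fails if it takes over 64 s, if anything falls off the work surface, if the arm or the gripper's body presses on something with over 40 N, if the wrist force passes 120 N, or if a joint passes its speed limit or range.

## Robot

A 6-joint arm with a two-finger parallel gripper is mounted at the origin on the work surface. World frame = base frame: x ahead of the robot, y to its left, z up, the work surface at z = 0. Lengths are in m, angles in rad, forces in N, time in s.
With the tool pointing down it reaches from about 0.25 to 0.725 m from the base axis. Payload 4 kg.
Tool frame: the origin (TCP) lies at the very end of the fingers, on their centre line; the grasp point (between the pads) lies 19 mm behind it; z points along the fingers, x is the direction in which the jaws open and shut, and the axes are right-handed (so a half turn about z gives the same grasp; the last joint's range is limited). The gripper opens to 85 mm and grips with 20 to 120 N. Pads are 22 mm wide; open, the fingers measure 114 mm over their backs; the gripper's body (76 mm by 85 mm) begins 54 mm behind the grasp point. The pads swing forward as they close: fully open they stand 13 mm farther back than shut.
Start: joints at [-1.131, 0.241, 0.005, 1.335, 0, 1.571], TCP at [0.213, -0.452, 0.231] pointing down, gripper open.
Joint ranges: [-2.72, 2.72], [-1.05, 1.87], [-1.09, 1.28], [-1.99, 2.15], [-1.42, 1.44], [-3.14, 3.14]. Speed limits (rad/s): [2.79, 2.79, 3.14, 3.14, 3.14, 3.14].

## Interface

Orientations are given as a 3x3 rotation matrix whose columns are the frame's x, y, z axes.
In Python, from rig import robot gives the robot as it stands. The module is installed in compiled form; this text tells all that it offers.
- The arm moves only by the tool step_arm, never from a script. Its argument "series" is a list of rows, each a list of 6 numbers: the shift along the tool's x, y, z in mm, then the turn, a rotation vector about the tool's x, y, z in degrees. In form: [[x, y, z, wx, wy, wz], ...]. A call has 1 to 12 rows; each row shifts and turns the commanded pose from where the row before left it, along the tool's axes as they then stand; what a row does not reach is not made up. A row lasts 1/12 s, in which the tool goes at most 41.7 mm and 7.16 degrees, less where a joint would pass 70% of its speed; a pose out of reach is approached as far as the arm can. A call is refused whole if a number of a shift passes 41.7 or a number of a turn 7.16, either way. A call with a gripper value outside its range is refused whole. "grip" is the closure, from -1 (fully open) to 1 (shut), so that 0 is half open, set as the call begins (left out, the last holds). The fingers move at their own pace and stop on an object; "grip_force" is the grip in N (left out, the last holds). Time passes only in rows, so rows that do not move let the fingers close. It gives the time, the measured TCP pose, the force and the opening at its end, in the units of the state.
- robot.get_state(): the state, without advancing time (a new reading comes with each control period).
- robot.get_image(name): name is "scene" or "top" or "wrist"; returns a dict with "img" (480x640x3 uint8, red, green, blue), "fx", "fy", "cx", "cy" (pixels), "k1" (the pictures are not rectified: a ray, as slopes to the right and down, at radius r is drawn at 1 + k1 r^2 times it, then the intrinsics apply), "extrinsics" (4x4, takes a point from world to camera coordinates); the wrist camera has in their place "T_tool_cam" (4x4, takes a point from camera to tool coordinates, whose origin is the TCP and whose axes are the tool frame's). Camera axes: x right, y down, z forward; pixel columns grow to the right and rows downward; lengths in m; the calibration is good to about 2 mm. A picture is of the moment at which its call begins: read the wrist's pose just before it. There is no depth.
- robot.job_done(): hands the job in, once; it reports no verdict.
The state is a dict: "t": time; "joints": joint angles; "dq": joint speeds; "joint_efforts": joint torques, N m; "tcp_pos": TCP position; "ee_rot": TCP orientation; "ft_force": force on the tool from outside, world axes, zero at the start; "moment": the same for the moment, N m; "width": finger opening in m.
Only numpy, scipy, OpenCV 4.12 (cv2) and the standard library are available. Lean on these libraries where they do the work, as an engineer would, in place of code of your own. Each camera call takes 0.05 s, during which the arm holds its last target.

## Working session

There is one attempt and no reset: what is moved stays moved. The work goes in short steps, Python scripts to look and compute and a tool call to move; the robot and the scene stay as the last step left them, time stands still between calls to the robot, and variables do not carry over. Pictures are saved under pics/ and viewed, and the job is handed in when it is done.

Besides the shell and the picture viewer there is one more tool, called after "Request:" as name([rows], argument=value, ...), one row to a line, values as JSON. step_arm: Moves the arm, as the interface text tells. Its arguments: {"type":"object","properties":{"series":{"type":"array"},"grip":{"type":"number"},"grip_force":{"type":"number"}},"required":["series"]}

```bash
mkdir -p pics; python3 - <<'E'
from rig import robot
import cv2
s=robot.get_state(); print({k:(v if not hasattr(v,'round') else v) for k,v in s.items()})
for n in ("scene","top"):
    d=robot.get_image(n); cv2.imwrite(f"pics/{n}0.png",d["img"][:,:,::-1])
    print(n,d["fx"],d["fy"],d["cx"],d["cy"],d["k1"],d["extrinsics"])
E
```

```text
{'t': 0.0, 'joints': array([-1.13100712e+00,  2.41395032e-01,  3.72699942e-03,  1.33518059e+00,
       -6.78396813e-07,  1.57080640e+00]), 'dq': array([ 7.61172962e-04, -9.39615080e-06,  4.19760757e-04,  9.39245792e-04,
       -4.27637033e-04,  9.94064717e-04]), 'joint_efforts': array([-1.66764632e-03, -3.72314894e+01,  2.52409476e+01,  1.69246428e-02,
       -1.84266401e-04,  5.54396507e-06]), 'tcp_pos': array([ 0.21260893, -0.45185705,  0.23042296]), 'ee_rot': array([[ 4.25738736e-01, -9.04845713e-01, -8.74375927e-04],
       [-9.04843808e-01, -4.25739634e-01,  1.85671285e-03],
       [-2.05229515e-03,  6.99059602e-07, -9.99997894e-01]]), 'ft_force': array([ 0.19573767,  0.28997797, -0.38912896]), 'moment': array([ 0.03280665, -0.03394801, -0.0003861 ]), 'width': 0.08565526103448576}
scene 555.0672711208783 555.0672711208783 311.5254857705633 229.04820534755783 -0.07241480847121678 [[-2.85937456e-01  9.58247713e-01  1.04525580e-03  1.72927452e-01]
 [ 7.46563749e-01  2.23455336e-01 -6.26666005e-01 -3.86746851e-01]
 [-6.00734834e-01 -1.78406933e-01 -7.79287255e-01  1.81150370e+00]
 [ 0.00000000e+00  0.00000000e+00  0.00000000e+00  1.00000000e+00]]
top 442.6465206493709 442.6465206493709 320.46051028906425 237.37534329662793 0.017977532277326316 [[ 0.01778512 -0.99936531 -0.03086523 -0.00697635]
 [-0.98626458 -0.01246518 -0.16470217  0.60956434]
 [ 0.1642129   0.03337053 -0.9858603   0.97585104]
 [ 0.          0.          0.          1.        ]]
```

View pics/scene0.png

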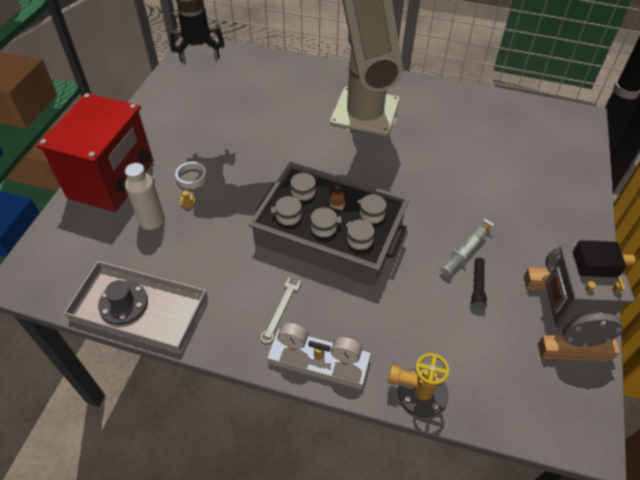

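View pics/top0.png

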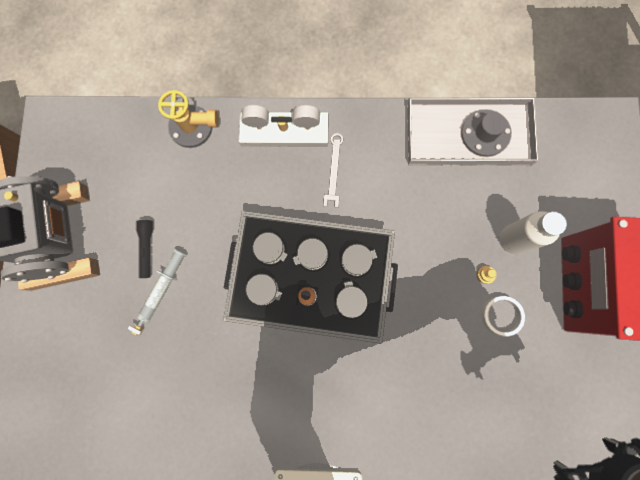

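The top picture shows the case at (310,275) with lids c (269,247), d (312,253), e (358,259), a (263,290), b (351,300) and the amber bottle at (307,296). Next I locate the lids.

```bash
cat > h.py <<'E'
import numpy as np, cv2
from rig import robot
def ray(d,uv,z):
    K=np.array([[d["fx"],0,d["cx"]],[0,d["fy"],d["cy"]],[0,0,1]])
    n=cv2.undistortPoints(np.array([[uv]],float),K,np.array([d["k1"],0,0,0.]))[0,0] if 0 else None
    p=np.array([(uv[0]-d["cx"])/d["fx"],(uv[1]-d["cy"])/d["fy"]])
    q=p.copy()
    for _ in range(20): q=p/(1+d["k1"]*(q@q))
    E=np.array(d["extrinsics"]); R,t=E[:3,:3],E[:3,3]
    c=-R.T@t; r=R.T@np.array([q[0],q[1],1]); return c+r*(z-c[2])/r[2]
E
python3 - <<'E'
from h import *
d=robot.get_image("top"); img=d["img"]
c=img[225:330,225:390]; 
g=cv2.cvtColor(img,cv2.COLOR_RGB2HSV)
print(g[247,269],g[290,263],g[300,351],img[247,269],img[275,310])
cv2.imwrite("pics/topcrop.png",cv2.resize(c,None,fx=4.8,fy=4.8,interpolation=cv2.INTER_CUBIC)[:,:,::-1])
L=dict(a=(-46,98),b=(-46,-98),c=(46,98),d=(46,0),e=(46,-98))
px=dict(c=(269,247),d=(312,253),e=(358,259),a=(263,290),b=(351,300))
m=((g[:,:,2]>110)).astype(np.uint8); m=cv2.morphologyEx(m,cv2.MORPH_OPEN,cv2.getStructuringElement(cv2.MORPH_ELLIPSE,(13,13)))
n,lab,st,cen=cv2.connectedComponentsWithStats(m)
P=[];Q=[]
for k,(u,v) in px.items():
    l=lab[v,u]; cn,_=cv2.findContours((lab==l).astype(np.uint8),cv2.RETR_EXTERNAL,cv2.CHAIN_APPROX_NONE)
    w=np.array([ray(d,p[0],0.112)[:2] for p in cn[0]])*1000
    (x,y),r=cv2.minEnclosingCircle(w.astype(np.float32)); ctr=ray(d,cen[l],.112)[:2]*1000
    print(k,st[l],cen[l].round(1),"enc",round(x),round(y),round(r,1),"cen",ctr.round(1))
    P.append(L[k]);Q.append(ctr)
P=np.array(P,float);Q=np.array(Q)
A=P-P.mean(0);B=Q-Q.mean(0)
th=np.arctan2((A[:,0]*B[:,1]-A[:,1]*B[:,0]).sum(),(A*B).sum())
R=np.array([[np.cos(th),-np.sin(th)],[np.sin(th),np.cos(th)]]);t=Q.mean(0)-R@P.mean(0)
print("th",np.degrees(th),"t",t)
for k in L: print(k,(R@L[k]+t).round(1))
print((Q-(P@R.T+t)).round(1))
E
```

```text
[ 18  25 172] [ 17  26 174] [ 16  27 179] [172 165 155] [51 50 49]
c [253 233  29  31 695] [267.3 247.3] enc 575 116 33.7 cen [576.  115.6]
d [296 239  31  31 751] [311.7 253.8] enc 563 20 35.0 cen [563.   18.6]
e [342 244  31  32 753] [356.8 259.4] enc 552 -80 34.4 cen [552.2 -79. ]
a [246 274  30  31 727] [260.7 289.2] enc 485 126 33.2 cen [485.2 126.3]
b [337 286  30  32 742] [351.5 301.5] enc 463 -67 32.7 cen [462.2 -68. ]
th -6.850062911695094 t [518.58446453  23.80562738]
a [484.6 126.6]
b [461.2 -68. ]
c [575.9 115.6]
d [564.3  18.3]
e [552.6 -79. ]
[[ 0.1 -0. ]
 [-1.3  0.3]
 [-0.4  0. ]
 [ 0.6 -0.3]
 [ 1.   0. ]]
```

View pics/topcrop.png

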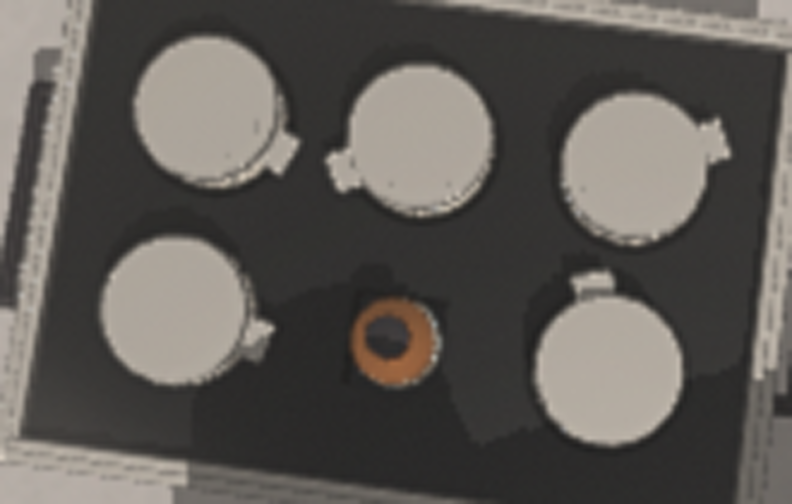

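Lid positions fit the case pattern to about 1 mm: case centre (518.6, 23.8) mm, yaw −6.85°. I'll align the tool with the case (tool x = case x, tool y = case −y) and shut the gripper.

Request:
step_arm([
  [0, 0, 0, 0, 0, -7],
  [0, 0, 0, 0, 0, -7],
  [0, 0, 0, 0, 0, -7],
  [0, 0, 0, 0, 0, -7],
  [0, 0, 0, 0, 0, -7],
  [0, 0, 0, 0, 0, -7],
  [0, 0, 0, 0, 0, -7],
  [0, 0, 0, 0, 0, -7],
  [0, 0, 0, 0, 0, -2],
  [0, 0, 0, 0, 0, 0],
  [0, 0, 0, 0, 0, 0],
], grip=1, grip_force=40)

```text
t: 1.07
tcp_pos: [0.2128, -0.4523, 0.231]
ee_rot: [[0.993, -0.12, -0.0], [-0.12, -0.993, 0.001], [-0.0, -0.001, -1.0]]
ft_force: [0.2, -0.2, -0.2]
width: 0.0001
```

```bash
cat >> h.py <<'E'
th=np.radians(-6.85);RC=np.array([[np.cos(th),-np.sin(th)],[np.sin(th),np.cos(th)]]);TC=np.array([518.6,23.8])
def st(goal=None):
    s=robot.get_state(); p=s["tcp_pos"]*1000
    c=RC.T@(p[:2]-TC); R=s["ee_rot"]
    print("t %.2f case xy %s z %.2f F %s M %s w %.4f q6 %.2f"%(s["t"],c.round(1),p[2],s["ft_force"].round(2),s["moment"].round(2),s["width"],s["joints"][5]),"xang %.2f tilt %s"%(np.degrees(np.arctan2(R[1,0],R[0,0])),R[:2,2].round(4)))
    if goal is not None:
        g=RC@np.array(goal[:2])+TC; w=np.array([g[0],g[1],goal[2]])-p
        print("tool shift mm",(R.T@w).round(1))
E
python3 -c "
from h import *
st((-46,-80,150))"
```

```text
t 1.07 case xy [-246.8 -509.1] z 231.01 F [ 0.19 -0.21 -0.19] M [-0.02 -0.03  0.  ] w 0.0001 q6 0.56 xang -6.87 tilt [-0.0003  0.0006]
tool shift mm [ 200.7 -429.1   81.2]
```

Request:
step_arm([
  [16, -34, 0, 0, 0, 0],
  [16, -34, 0, 0, 0, 0],
  [16, -34, 0, 0, 0, 0],
  [16, -34, 0, 0, 0, 0],
  [16, -34, 0, 0, 0, 0],
  [16, -34, 0, 0, 0, 0],
  [16, -34, 0, 0, 0, 0],
  [16, -34, 0, 0, 0, 0],
  [16, -34, 0, 0, 0, 0],
  [16, -34, 0, 0, 0, 0],
  [16, -34, 0, 0, 0, 0],
  [16, -34, 0, 0, 0, 0],
])

```text
t: 2.07
tcp_pos: [0.4525, -0.0682, 0.2314]
ee_rot: [[0.993, -0.119, 0.0], [-0.119, -0.993, -0.0], [0.0, 0.0, -1.0]]
ft_force: [0.9, -0.6, 0.7]
width: -0.0002
```

Request:
step_arm([
  [8.7, -21, 20, 0, 0, 0],
  [0, 0, 30, 0, 0, 0],
  [0, 0, 30, 0, 0, 0],
  [0, 0, 15, 0, 0, 0],
  [0, 0, 0, 0, 0, 0],
  [0, 0, 0, 0, 0, 0],
  [0, 0, 0, 0, 0, 0],
])

```text
t: 2.65
tcp_pos: [0.4639, -0.0504, 0.1375]
ee_rot: [[0.993, -0.119, 0.002], [-0.119, -0.993, -0.0], [0.002, -0.0, -1.0]]
ft_force: [-1.0, 0.8, -0.8]
width: 0.0003
```

```bash
python3 -c "
from h import *
st((-46,-80,112))
d=robot.get_image('wrist'); cv2.imwrite('pics/w1.png',d['img'][:,:,::-1]); st()
d=robot.get_image('scene'); cv2.imwrite('pics/s1.png',cv2.resize(d['img'][140:300,200:440],None,fx=3.3,fy=3.3)[:,:,::-1])"
```

```text
t 2.65 case xy [-45.5 -80.2] z 137.49 F [-0.97  0.76 -0.83] M [ 0.02 -0.04  0.07] w 0.0003 q6 1.58 xang -6.84 tilt [ 0.0019 -0.0002]
tool shift mm [-0.6 -0.2 25.5]
t 2.70 case xy [-45.1 -80.2] z 137.89 F [ 0.75 -0.49  0.3 ] M [ 0.01  0.02 -0.03] w -0.0002 q6 1.58 xang -6.84 tilt [ 0.0031 -0.0003]
```

View pics/w1.png

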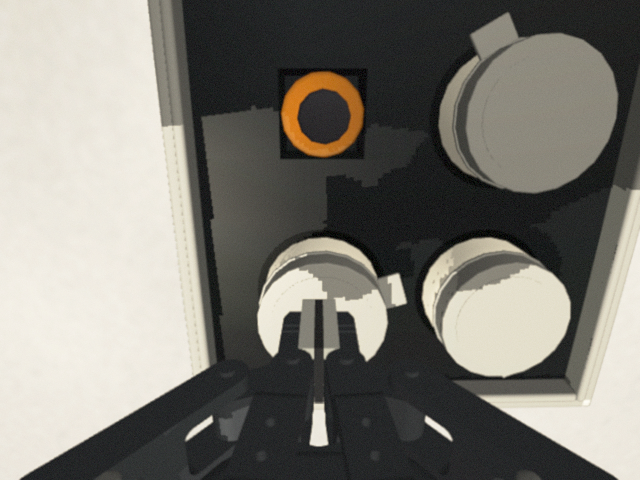

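View pics/s1.png

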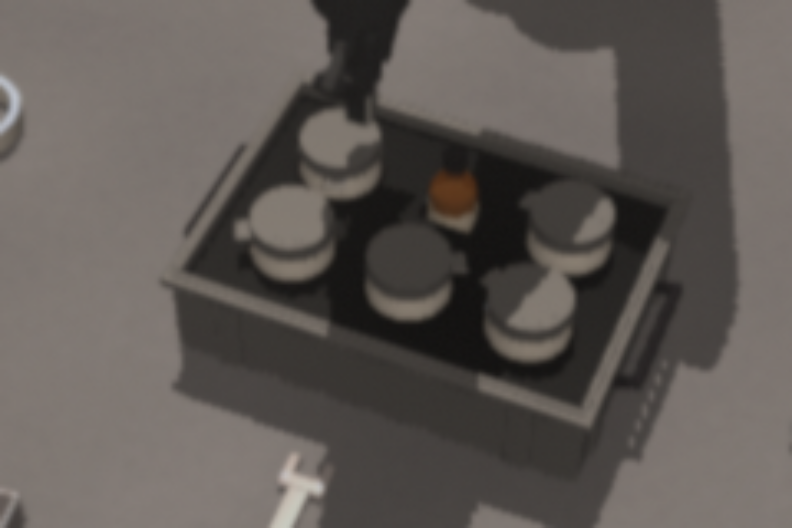

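Fingertips stand over lid b, between its centre and the amber bottle (wrist pixel (320,305)), and clear of everything else. I'll descend to just above it.

Request:
step_arm([
  [0, 0, 11, 0, 0, 0],
  [0, 0, 9, 0, 0, 0],
  [0, 0, 0, 0, 0, 0],
  [0, 0, 0, 0, 0, 0],
  [0, 0, 0, 0, 0, 0],
])

```text
t: 3.17
tcp_pos: [0.4632, -0.0503, 0.1168]
ee_rot: [[0.993, -0.119, 0.001], [-0.119, -0.993, -0.0], [0.001, -0.0, -1.0]]
ft_force: [0.1, 0.1, 1.1]
width: -0.0002
```

Request:
step_arm([
  [0, 0, 1, 0, 0, 0],
  [0, 0, 1, 0, 0, 0],
  [0, 0, 1, 0, 0, 0],
  [0, 0, 0, 0, 0, 0],
  [0, 0, 0, 0, 0, 0],
])

```text
t: 3.58
tcp_pos: [0.4629, -0.0502, 0.1133]
ee_rot: [[0.993, -0.118, -0.0], [-0.118, -0.993, 0.0], [-0.0, 0.0, -1.0]]
ft_force: [-0.0, -0.5, 0.4]
width: 0.0001
```

```bash
python3 -c "
from h import *
st()"
```

```text
t 3.58 case xy [-46.4 -80.1] z 113.30 F [-0.04 -0.52  0.36] M [-0.02  0.   -0.1 ] w 0.0001 q6 1.58 xang -6.80 tilt [-0.0001  0.    ]
```

Now press in 1 mm steps with settling.

Request:
step_arm([
  [0, 0, 1, 0, 0, 0],
  [0, 0, 0, 0, 0, 0],
  [0, 0, 0, 0, 0, 0],
])

```text
t: 3.83
tcp_pos: [0.4629, -0.0502, 0.1122]
ee_rot: [[0.993, -0.118, -0.0], [-0.118, -0.993, 0.0], [-0.0, -0.0, -1.0]]
ft_force: [-0.7, 0.1, -0.1]
width: -0.0
```

Request:
step_arm([
  [0, 0, 1, 0, 0, 0],
  [0, 0, 0, 0, 0, 0],
  [0, 0, 0, 0, 0, 0],
])

```text
t: 4.08
tcp_pos: [0.4631, -0.0502, 0.1121]
ee_rot: [[0.993, -0.118, 0.001], [-0.118, -0.993, -0.0], [0.001, 0.0, -1.0]]
ft_force: [-1.9, 0.2, 5.2]
width: 0.0001
```

Request:
step_arm([
  [0, 0, 0.5, 0, 0, 0],
  [0, 0, 0, 0, 0, 0],
  [0, 0, 0, 0, 0, 0],
])

```text
t: 4.33
tcp_pos: [0.4631, -0.0502, 0.112]
ee_rot: [[0.993, -0.118, 0.001], [-0.118, -0.993, -0.0], [0.001, -0.0, -1.0]]
ft_force: [-1.9, 0.1, 8.8]
width: 0.0001
```

Lid b is solid: 112.0 mm at 8.8 N, only 0.1 mm below where contact began. Next is e.

Request:
step_arm([
  [0, 0, -15, 0, 0, 0],
  [31, 0, 0, 0, 0, 0],
  [31, 0, 0, 0, 0, 0],
  [30, 0, 0, 0, 0, 0],
  [0, 0, 6, 0, 0, 0],
  [0, 0, 5, 0, 0, 0],
  [0, 0, 0, 0, 0, 0],
  [0, 0, 0, 0, 0, 0],
  [0, 0, 0, 0, 0, 0],
  [0, 0, 0, 0, 0, 0],
])

```text
t: 5.17
tcp_pos: [0.5537, -0.061, 0.1152]
ee_rot: [[0.993, -0.118, 0.0], [-0.118, -0.993, 0.0], [0.0, -0.0, -1.0]]
ft_force: [-0.1, -0.5, -0.1]
width: 0.0002
```

```bash
python3 -c "
from h import *
st((46,-80,112.5))"
```

```text
t 5.17 case xy [ 45. -80.] z 115.23 F [-0.11 -0.53 -0.08] M [-0.01  0.01 -0.05] w 0.0002 q6 1.58 xang -6.80 tilt [0.0001 0.    ]
tool shift mm [ 1.  -0.   2.7]
```

Request:
step_arm([
  [0.5, 0, 1, 0, 0, 0],
  [0.5, 0, 1, 0, 0, 0],
  [0, 0, 1, 0, 0, 0],
  [0, 0, 0, 0, 0, 0],
  [0, 0, 0, 0, 0, 0],
])

```text
t: 5.58
tcp_pos: [0.5555, -0.0612, 0.1121]
ee_rot: [[0.993, -0.118, 0.001], [-0.118, -0.993, -0.0], [0.001, -0.0, -1.0]]
ft_force: [-0.9, 0.6, 2.0]
width: -0.0003
```

Request:
step_arm([
  [0, 0, 0.7, 0, 0, 0],
  [0, 0, 0, 0, 0, 0],
  [0, 0, 0, 0, 0, 0],
])

```text
t: 5.83
tcp_pos: [0.5555, -0.0612, 0.1121]
ee_rot: [[0.993, -0.118, 0.001], [-0.118, -0.993, -0.0], [0.001, -0.0, -1.0]]
ft_force: [-0.9, 0.3, 6.0]
width: -0.0001
```

Request:
step_arm([
  [0, 0, 0.5, 0, 0, 0],
  [0, 0, 0, 0, 0, 0],
  [0, 0, 0, 0, 0, 0],
])

```text
t: 6.08
tcp_pos: [0.5555, -0.0612, 0.1121]
ee_rot: [[0.993, -0.118, 0.001], [-0.118, -0.993, -0.0], [0.001, 0.0, -1.0]]
ft_force: [-2.9, 0.6, 9.2]
width: -0.0001
```

Lid e is solid too: 112.1 mm, unchanged up to 9 N. Next is d.

Request:
step_arm([
  [0, 0, -15, 0, 0, 0],
  [0, -33, 0, 0, 0, 0],
  [0, -33, 0, 0, 0, 0],
  [0, -32, 0, 0, 0, 0],
  [0, 0, 6, 0, 0, 0],
  [0, 0, 5, 0, 0, 0],
  [0, 0, 0, 0, 0, 0],
  [0, 0, 0, 0, 0, 0],
  [0, 0, 0, 0, 0, 0],
  [0, 0, 0, 0, 0, 0],
])

```text
t: 6.92
tcp_pos: [0.567, 0.035, 0.1147]
ee_rot: [[0.993, -0.12, 0.0], [-0.12, -0.993, -0.0], [0.0, 0.0, -1.0]]
ft_force: [0.6, -0.5, -0.5]
width: -0.0003
```

Request:
step_arm([
  [0, 0, 1, 0, 0, 0],
  [0, 0, 1, 0, 0, 0],
  [0, 0, 0.5, 0, 0, 0],
  [0, 0, 0, 0, 0, 0],
  [0, 0, 0, 0, 0, 0],
])

```text
t: 7.33
tcp_pos: [0.5669, 0.036, 0.1121]
ee_rot: [[0.993, -0.119, -0.0], [-0.119, -0.993, 0.0], [-0.0, -0.0, -1.0]]
ft_force: [-0.9, 0.5, 0.4]
width: 0.0001
```

Request:
step_arm([
  [0, 0, 0.7, 0, 0, 0],
  [0, 0, 0, 0, 0, 0],
  [0, 0, 0, 0, 0, 0],
])

```text
t: 7.58
tcp_pos: [0.567, 0.036, 0.1121]
ee_rot: [[0.993, -0.118, 0.001], [-0.118, -0.993, -0.0], [0.001, 0.0, -1.0]]
ft_force: [-1.8, -0.9, 4.6]
width: 0.0001
```

```bash
python3 -c "
from h import *
st((46,18,112))"
```

```text
t 7.58 case xy [46.6 17.9] z 112.09 F [-1.81 -0.92  4.61] M [-0.14  0.39 -0.01] w 0.0001 q6 1.75 xang -6.80 tilt [ 0.0005 -0.0002]
tool shift mm [-0.6 -0.1  0.1]
```

Lid d is solid: 112.1 mm at 4.6 N. Next is c, pressed at y = 98−18 = 80, a move of 62 mm.

Request:
step_arm([
  [0, 0, -14.5, 0, 0, 0],
  [0, -31, 0, 0, 0, 0],
  [0, -31, 0, 0, 0, 0],
  [0, 0, 6, 0, 0, 0],
  [0, 0, 5, 0, 0, 0],
  [0, 0, 0, 0, 0, 0],
  [0, 0, 0, 0, 0, 0],
  [0, 0, 0, 0, 0, 0],
  [0, 0, 0, 0, 0, 0],
])

```text
t: 8.33
tcp_pos: [0.5743, 0.0968, 0.115]
ee_rot: [[0.993, -0.12, 0.0], [-0.12, -0.993, -0.0], [0.0, 0.0, -1.0]]
ft_force: [-0.4, -0.6, 0.3]
width: -0.0002
```

Request:
step_arm([
  [0, 0, 1, 0, 0, 0],
  [0, 0, 1, 0, 0, 0],
  [0, 0, 0.5, 0, 0, 0],
  [0, 0, 0, 0, 0, 0],
  [0, 0, 0, 0, 0, 0],
])

```text
t: 8.75
tcp_pos: [0.5743, 0.0976, 0.1124]
ee_rot: [[0.993, -0.119, 0.0], [-0.119, -0.993, 0.0], [0.0, -0.0, -1.0]]
ft_force: [0.4, 0.3, -0.3]
width: 0.0001
```

Request:
step_arm([
  [0, 0, 0.7, 0, 0, 0],
  [0, 0, 0, 0, 0, 0],
  [0, 0, 0, 0, 0, 0],
])

```text
t: 9.0
tcp_pos: [0.5744, 0.0977, 0.1121]
ee_rot: [[0.993, -0.118, 0.001], [-0.118, -0.993, -0.0], [0.001, -0.0, -1.0]]
ft_force: [-0.1, -0.7, 2.6]
width: 0.0001
```

```bash
python3 -c "
from h import *
st((46,80,112))"
```

```text
t 9.00 case xy [46.6 80. ] z 112.12 F [-0.1  -0.73  2.63] M [-0.07  0.22  0.06] w 0.0001 q6 1.86 xang -6.80 tilt [ 0.0005 -0.    ]
tool shift mm [-0.6 -0.   0.1]
```

Request:
step_arm([
  [0, 0, 0.5, 0, 0, 0],
  [0, 0, 0, 0, 0, 0],
  [0, 0, 0, 0, 0, 0],
])

```text
t: 9.25
tcp_pos: [0.5744, 0.0977, 0.1121]
ee_rot: [[0.993, -0.118, 0.001], [-0.118, -0.993, 0.0], [0.001, -0.0, -1.0]]
ft_force: [-1.5, -1.0, 5.8]
width: 0.0
```

Request:
step_arm([
  [0, 0, -14.5, 0, 0, 0],
  [-31, 0, 0, 0, 0, 0],
  [-31, 0, 0, 0, 0, 0],
  [-31, 0, 0, 0, 0, 0],
  [0, 0, 6, 0, 0, 0],
  [0, 0, 5, 0, 0, 0],
  [0, 0, 0, 0, 0, 0],
  [0, 0, 0, 0, 0, 0],
  [0, 0, 0, 0, 0, 0],
  [0, 0, 0, 0, 0, 0],
])

```text
t: 10.08
tcp_pos: [0.483, 0.1087, 0.1148]
ee_rot: [[0.993, -0.119, 0.001], [-0.119, -0.993, 0.0], [0.001, -0.0, -1.0]]
ft_force: [0.4, -0.2, 0.4]
width: 0.0
```

```bash
python3 -c "
from h import *
st((-46,80,112))"
```

```text
t 10.08 case xy [-45.4  80. ] z 114.77 F [ 0.35 -0.18  0.43] M [ 0.   -0.01  0.  ] w 0.0000 q6 1.91 xang -6.83 tilt [0.0007 0.0001]
tool shift mm [-0.6  0.   2.8]
```

Lid c is solid (112.1 mm at 5.8 N), so a should be the rocker. I'll confirm by pressing it gently.

Request:
step_arm([
  [0, 0, 1, 0, 0, 0],
  [0, 0, 1, 0, 0, 0],
  [0, 0, 0.5, 0, 0, 0],
  [0, 0, 0, 0, 0, 0],
  [0, 0, 0, 0, 0, 0],
])

```text
t: 10.5
tcp_pos: [0.4819, 0.1086, 0.1122]
ee_rot: [[0.993, -0.118, -0.0], [-0.118, -0.993, 0.0], [-0.0, 0.0, -1.0]]
ft_force: [-0.5, 0.5, -0.4]
width: 0.0001
```

Request:
step_arm([
  [0, 0, 0.7, 0, 0, 0],
  [0, 0, 0, 0, 0, 0],
  [0, 0, 0, 0, 0, 0],
])

```text
t: 10.75
tcp_pos: [0.482, 0.1086, 0.1117]
ee_rot: [[0.993, -0.118, 0.0], [-0.118, -0.993, -0.0], [0.0, 0.0, -1.0]]
ft_force: [0.0, -0.5, 1.6]
width: -0.0002
```

Request:
step_arm([
  [0, 0, 0.5, 0, 0, 0],
  [0, 0, 0, 0, 0, 0],
  [0, 0, 0, 0, 0, 0],
])

```text
t: 11.0
tcp_pos: [0.482, 0.1085, 0.1111]
ee_rot: [[0.993, -0.119, 0.0], [-0.119, -0.993, -0.0], [0.0, 0.0, -1.0]]
ft_force: [-1.0, -1.7, 1.6]
width: -0.0001
```

Request:
step_arm([
  [0, 0, 0.5, 0, 0, 0],
  [0, 0, 0.5, 0, 0, 0],
  [0, 0, 0, 0, 0, 0],
  [0, 0, 0, 0, 0, 0],
])

```text
t: 11.33
tcp_pos: [0.482, 0.1085, 0.1102]
ee_rot: [[0.993, -0.119, 0.0], [-0.119, -0.993, -0.0], [0.0, 0.0, -1.0]]
ft_force: [-1.4, -1.8, 4.8]
width: 0.0001
```

Lid a dips 1.9 mm at about 4.8 N, so it is the unseated one. Lift off, move to its centre and check with a picture.

Request:
step_arm([
  [0, 0, -7, 0, 0, 0],
  [0, 0, -7, 0, 0, 0],
  [0, -18, 0, 0, 0, 0],
  [0, 0, 0, 0, 0, 0],
  [0, 0, 0, 0, 0, 0],
  [0, 0, 0, 0, 0, 0],
])

```text
t: 11.83
tcp_pos: [0.4839, 0.1265, 0.124]
ee_rot: [[0.993, -0.118, -0.0], [-0.118, -0.993, -0.0], [-0.0, 0.0, -1.0]]
ft_force: [-0.7, 0.0, -0.2]
width: 0.0002
```

```bash
python3 -c "
from h import *
st((-46,98,112))
d=robot.get_image('wrist'); cv2.imwrite('pics/w2.png',d['img'][:,:,::-1])"
```

```text
t 11.83 case xy [-46.7  97.9] z 124.01 F [-0.66  0.02 -0.22] M [-0.03 -0.   -0.05] w 0.0002 q6 1.94 xang -6.77 tilt [-0.0003 -0.0001]
tool shift mm [ 0.7 -0.1 12. ]
```

View pics/w2.png

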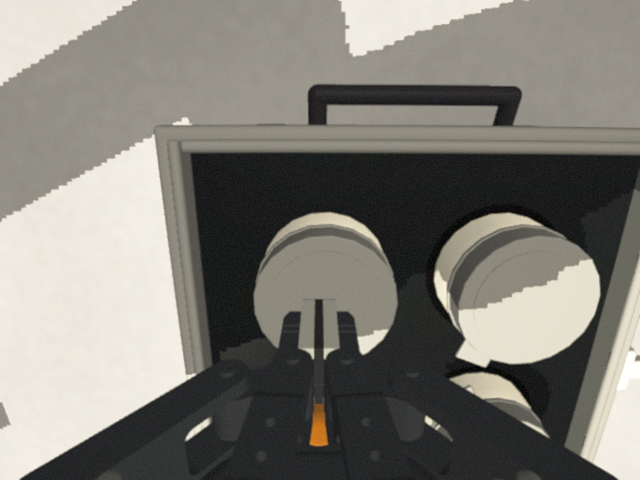

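The fingertips (320,300) are about centred on lid a (254..398, so middle 326, about 1–2 mm in +x). I'll go 1.5 mm in x and press down.

Request:
step_arm([
  [1.5, 0, 5, 0, 0, 0],
  [0, 0, 5, 0, 0, 0],
  [0, 0, 1, 0, 0, 0],
  [0, 0, 1, 0, 0, 0],
  [0, 0, 0.5, 0, 0, 0],
  [0, 0, 0.5, 0, 0, 0],
  [0, 0, 0, 0, 0, 0],
  [0, 0, 0, 0, 0, 0],
])

```text
t: 12.55
tcp_pos: [0.4851, 0.1259, 0.1117]
ee_rot: [[0.993, -0.119, -0.0], [-0.119, -0.993, -0.001], [-0.0, 0.001, -1.0]]
ft_force: [-2.5, -1.3, 6.5]
width: 0.0001
```

Request:
step_arm([
  [0, 0, 0.5, 0, 0, 0],
  [0, 0, 0.5, 0, 0, 0],
  [0, 0, 0, 0, 0, 0],
  [0, 0, 0, 0, 0, 0],
])

```text
t: 12.88
tcp_pos: [0.4852, 0.1259, 0.1108]
ee_rot: [[0.993, -0.119, -0.0], [-0.119, -0.993, -0.0], [-0.0, 0.0, -1.0]]
ft_force: [-3.2, -1.6, 7.8]
width: 0.0003
```

Request:
step_arm([
  [0, 0, 0.5, 0, 0, 0],
  [0, 0, 0.5, 0, 0, 0],
  [0, 0, 0, 0, 0, 0],
  [0, 0, 0, 0, 0, 0],
])

```text
t: 13.22
tcp_pos: [0.4851, 0.1259, 0.1099]
ee_rot: [[0.993, -0.119, -0.0], [-0.119, -0.993, -0.0], [-0.0, 0.0, -1.0]]
ft_force: [-3.0, -1.1, 7.7]
width: -0.0003
```

Request:
step_arm([
  [0, 0, 0.5, 0, 0, 0],
  [0, 0, 0.5, 0, 0, 0],
  [0, 0, 0, 0, 0, 0],
  [0, 0, 0, 0, 0, 0],
])

```text
t: 13.55
tcp_pos: [0.4851, 0.1259, 0.1089]
ee_rot: [[0.993, -0.119, -0.0], [-0.119, -0.993, -0.0], [-0.0, 0.0, -1.0]]
ft_force: [-3.3, -1.6, 8.6]
width: 0.0003
```

```bash
python3 -c "
from h import *
st((-46,98,107))"
```

```text
t 13.55 case xy [-45.4  97.4] z 108.86 F [-3.26 -1.62  8.64] M [-0.32  0.71  0.03] w 0.0003 q6 1.94 xang -6.82 tilt [-0.0002 -0.0005]
tool shift mm [-0.6 -0.6  1.9]
```

It is going in steadily at about 8 N. Continue until it stops solid, then to over 15 N.

Request:
step_arm([
  [0, 0, 0.5, 0, 0, 0],
  [0, 0, 0.5, 0, 0, 0],
  [0, 0, 0.5, 0, 0, 0],
  [0, 0, 0.5, 0, 0, 0],
  [0, 0, 0, 0, 0, 0],
  [0, 0, 0, 0, 0, 0],
])

```text
t: 14.05
tcp_pos: [0.4852, 0.1259, 0.1071]
ee_rot: [[0.993, -0.119, -0.0], [-0.119, -0.993, -0.0], [0.0, 0.0, -1.0]]
ft_force: [-3.2, -1.8, 10.0]
width: -0.0002
```

Request:
step_arm([
  [0, 0, 0.5, 0, 0, 0],
  [0, 0, 0.5, 0, 0, 0],
  [0, 0, 0, 0, 0, 0],
  [0, 0, 0, 0, 0, 0],
])

```text
t: 14.38
tcp_pos: [0.4852, 0.1259, 0.107]
ee_rot: [[0.993, -0.119, 0.001], [-0.119, -0.993, -0.0], [0.001, 0.0, -1.0]]
ft_force: [-5.9, -2.9, 15.7]
width: -0.0003
```

Request:
step_arm([
  [0, 0, 0.5, 0, 0, 0],
  [0, 0, 0, 0, 0, 0],
  [0, 0, 0, 0, 0, 0],
])

```text
t: 14.63
tcp_pos: [0.4852, 0.1259, 0.107]
ee_rot: [[0.993, -0.119, 0.001], [-0.119, -0.993, -0.0], [0.001, 0.0, -1.0]]
ft_force: [-6.5, -2.4, 18.5]
width: -0.0003
```

It stopped solid at 107.0 mm with 18.5 N. Check that it no longer rocks, at ±18 mm, then go back to the middle.

Request:
step_arm([
  [0, 0, -5, 0, 0, 0],
  [0, 0, -6, 0, 0, 0],
  [0, 18, 0, 0, 0, 0],
  [0, 0, 4, 0, 0, 0],
  [0, 0, 2, 0, 0, 0],
  [0, 0, 0, 0, 0, 0],
  [0, 0, 0, 0, 0, 0],
  [0, 0, 0, 0, 0, 0],
])

```text
t: 15.3
tcp_pos: [0.4833, 0.1089, 0.1092]
ee_rot: [[0.993, -0.118, -0.001], [-0.118, -0.993, 0.0], [-0.001, 0.0, -1.0]]
ft_force: [0.9, -0.1, -0.1]
width: 0.0001
```

Request:
step_arm([
  [0, 0, 1, 0, 0, 0],
  [0, 0, 1, 0, 0, 0],
  [0, 0, 1, 0, 0, 0],
  [0, 0, 0.5, 0, 0, 0],
  [0, 0, 0, 0, 0, 0],
  [0, 0, 0, 0, 0, 0],
])

```text
t: 15.8
tcp_pos: [0.4836, 0.1088, 0.1071]
ee_rot: [[0.993, -0.118, 0.001], [-0.118, -0.993, 0.001], [0.001, -0.001, -1.0]]
ft_force: [-2.5, -0.6, 8.2]
width: 0.0003
```

Request:
step_arm([
  [0, 0, -5, 0, 0, 0],
  [0, 0, -4.5, 0, 0, 0],
  [0, -36, 0, 0, 0, 0],
  [0, 0, 4, 0, 0, 0],
  [0, 0, 2, 0, 0, 0],
  [0, 0, 0, 0, 0, 0],
  [0, 0, 0, 0, 0, 0],
  [0, 0, 0, 0, 0, 0],
])

```text
t: 16.47
tcp_pos: [0.4874, 0.1436, 0.1094]
ee_rot: [[0.993, -0.119, -0.001], [-0.119, -0.993, -0.0], [-0.001, 0.0, -1.0]]
ft_force: [-0.9, 0.1, -0.3]
width: -0.0
```

Request:
step_arm([
  [0, 0, 1, 0, 0, 0],
  [0, 0, 1, 0, 0, 0],
  [0, 0, 1, 0, 0, 0],
  [0, 0, 0.5, 0, 0, 0],
  [0, 0, 0, 0, 0, 0],
  [0, 0, 0, 0, 0, 0],
])

```text
t: 16.97
tcp_pos: [0.4878, 0.1438, 0.1071]
ee_rot: [[0.993, -0.119, 0.001], [-0.119, -0.993, -0.0], [0.001, 0.0, -1.0]]
ft_force: [-2.2, -0.4, 6.9]
width: 0.0001
```

Request:
step_arm([
  [0, 0, -5, 0, 0, 0],
  [0, 0, -4.5, 0, 0, 0],
  [0, 18, 0, 0, 0, 0],
  [0, 0, 4, 0, 0, 0],
  [0, 0, 2, 0, 0, 0],
  [0, 0, 0, 0, 0, 0],
  [0, 0, 0, 0, 0, 0],
  [0, 0, 0, 0, 0, 0],
])

```text
t: 17.63
tcp_pos: [0.4855, 0.1268, 0.1093]
ee_rot: [[0.993, -0.118, -0.0], [-0.118, -0.993, 0.0], [-0.0, -0.0, -1.0]]
ft_force: [0.3, 1.1, 0.4]
width: 0.0
```

Request:
step_arm([
  [0, 0, 1, 0, 0, 0],
  [0, 0, 1, 0, 0, 0],
  [0, 0, 1, 0, 0, 0],
  [0, 0, 1, 0, 0, 0],
  [0, 0, 0.5, 0, 0, 0],
  [0, 0, 0, 0, 0, 0],
  [0, 0, 0, 0, 0, 0],
  [0, 0, 0, 0, 0, 0],
])

```text
t: 18.3
tcp_pos: [0.4857, 0.1267, 0.107]
ee_rot: [[0.993, -0.118, 0.002], [-0.118, -0.993, 0.001], [0.002, -0.001, -1.0]]
ft_force: [-3.8, -1.1, 13.1]
width: -0.0002
```

```bash
python3 -c "
from h import *
st((-46,98,107))
d=robot.get_image('wrist'); cv2.imwrite('pics/w3.png',d['img'][:,:,::-1])
d=robot.get_image('scene'); cv2.imwrite('pics/s3.png',d['img'][:,:,::-1]); st()"
```

```text
t 18.30 case xy [-44.9  98.2] z 107.05 F [-3.77 -1.14 13.12] M [-0.1   0.96 -0.04] w -0.0002 q6 1.94 xang -6.79 tilt [0.0016 0.0008]
tool shift mm [-1.1  0.2  0. ]
t 18.40 case xy [-44.9  98.2] z 107.05 F [-4.6  -1.16 13.05] M [-0.14  0.97 -0.  ] w 0.0004 q6 1.94 xang -6.79 tilt [0.0016 0.0008]
```

View pics/w3.png

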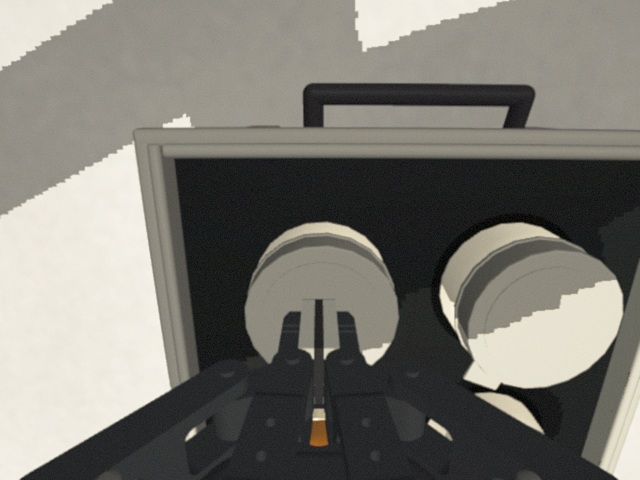

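View pics/s3.png

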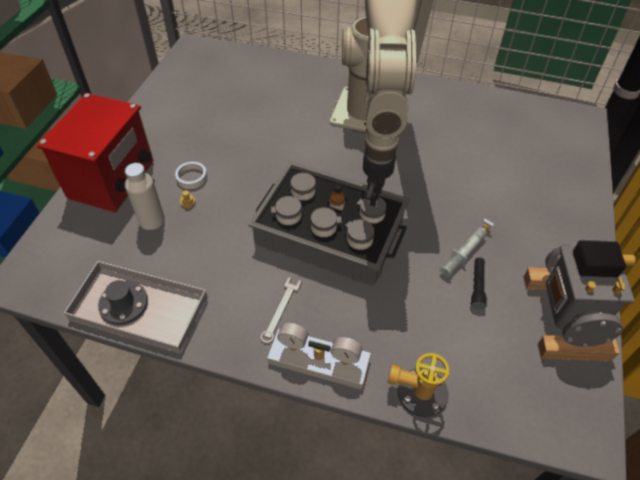

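The wrist picture shows the fingertips at (320,300) on lid a (245..398, so centre about 322), with the skirt now close to the jar. The scene picture shows everything else unmoved. The fingers are pressing steadily at 13 N, so I'm handing in.

```bash
python3 -c "
from h import *
print(robot.job_done()); st()"
```

```text
the job is handed in; nothing more can be done
None
the job is handed in; nothing more can be done
```

The unclosed jar was **a**. Its lid is now fully home, and I handed the job in at about 18 s with the closed fingertips still pressing on its middle at about 13 N.

- **Finding it:** I pressed all five lids 18 mm off centre. Lids b, c, d and e stayed solid at about 112.1 mm, under 9, 6, 5 and 9 N. Lid a dipped 1.9 mm under about 5 N.
- **Closing it:** Pressed in the middle, lid a sank steadily under 8–10 N to 107.0 mm, then stopped solid up to 18.5 N. It began to sink at slightly less than the 10 N you gave.
- **Last checks:** Pressed 18 mm off centre on two opposite sides (along y only), lid a held at 107.1 mm under 7–8 N, so it is level and no longer rocks. The last scene picture shows nothing else moved. No check failed or disagreed.

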